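# Sort out the steel flange by weight

### The job

The three turned flanges on the sloping rack look alike, but one is steel and the other two are aluminium: lift them to tell by the weight which is which. Lay the steel one flat in the tray, boss up, and see that the aluminium ones end up lying flat in pockets of the rack again. Leave the screwdriver and the large nut where they lie.

Things in the scene. Friction and masses are not known exactly. Their poses are not given: they have to be found in the camera images.
- flange_1: Turned metal flange: plate 95 mm across, 15 mm thick, with a coaxial boss 56 mm across, ending 32 mm above the underside (17 mm of boss to grip). All three look alike: one is steel (0.6 kg), two aluminium (0.21 kg), each within 10 %; its number does not tell which. Origin: centre of underside; z: along the boss. Starts in a pocket of the sloping rack, boss outward, z leaning 27 deg to the rack's front.
- flange_2: Turned metal flange: plate 95 mm across, 15 mm thick, with a coaxial boss 56 mm across, ending 32 mm above the underside (17 mm of boss to grip). All three look alike: one is steel (0.6 kg), two aluminium (0.21 kg), each within 10 %; its number does not tell which. Origin: centre of underside; z: along the boss. Starts in a pocket of the sloping rack, boss outward, z leaning 27 deg to the rack's front.
- flange_3: Turned metal flange: plate 95 mm across, 15 mm thick, with a coaxial boss 56 mm across, ending 32 mm above the underside (17 mm of boss to grip). All three look alike: one is steel (0.6 kg), two aluminium (0.21 kg), each within 10 %; its number does not tell which. Origin: centre of underside; z: along the boss. Starts in a pocket of the sloping rack, boss outward, z leaning 27 deg to the rack's front.
- rack: Fixed rack, 357 mm wide along its y. Origin: on the bench below its middle; front faces its -x. Deck slopes 27 deg, low at the front, with a lip 12 mm high there and 8 mm strips between three pockets at y = -115, 0, 115 mm; a flange lying against the lip has its origin at x = -31, z = 55 mm, with 25 mm spare up the slope; it may slide down to the lip.
- shelf_edge (a point): Middle of the lower front edge of the rack's shelf board (357 mm wide, tin and tape roll on top), 272 mm above the bench. It hangs over the middle of the bosses and would block a gripper standing upright over a flange: come in and leave from the front, tilted about 27 deg, square to the deck.
- tray: Fixed open sheet-metal tray, 150 by 150 mm, 20 mm high, walls and floor 3 mm thick; for the steel flange. Origin: centre of the underside, on the bench. A bench vice stands between it and the robot's middle line, up to about 0.2 m high.
- screwdriver: Loose screwdriver, 214 mm long, lying on the bench before the rack; to be left alone. Origin: middle of its length, on its underside.
- big_nut: Loose hexagon nut, 35x30x16 mm, lying on the bench between the tray and the rack; to be left alone. Origin: centre of its underside.
Not all that is in view belongs to the job. Leave any blue look-alike of the flange_2 alone.

How it is judged:
At the end, for the whole second after the job is handed in: All released and at rest: the steel flange (known by pressing on the tray with over 4 N) flat in the tray, boss up, tilt under 0.08 rad, underside less than 8 mm above the tray's; the two others flat on the rack's deck behind the lip, z leaning 0.38 to 0.57 rad (((x of flange_1 in the frame of tray between -0.045 and 0.045 m and y of flange_1 in the frame of tray between -0.045 and 0.045 m and z of flange_1 in the frame of tray between -0.002 and 0.008 m and angle between flange_1's own z axis and vertical below 0.08 rad and linear speed of flange_1 below 0.02 m/s and contact force between flange_1 and tray above 4 N) or (x of flange_1 in the frame of rack between -0.055 and 0 m and y of flange_1 in the frame of rack between -0.14 and 0.14 m and z of flange_1 in the frame of rack between 0.042 and 0.075 m and angle between flange_1's own z axis and vertical between 0.38 and 0.57 rad and linear speed of flange_1 below 0.02 m/s)) and ((x of flange_2 in the frame of tray between -0.045 and 0.045 m and y of flange_2 in the frame of tray between -0.045 and 0.045 m and z of flange_2 in the frame of tray between -0.002 and 0.008 m and angle between flange_2's own z axis and vertical below 0.08 rad and linear speed of flange_2 below 0.02 m/s and contact force between flange_2 and tray above 4 N) or (x of flange_2 in the frame of rack between -0.055 and 0 m and y of flange_2 in the frame of rack between -0.14 and 0.14 m and z of flange_2 in the frame of rack between 0.042 and 0.075 m and angle between flange_2's own z axis and vertical between 0.38 and 0.57 rad and linear speed of flange_2 below 0.02 m/s)) and ((x of flange_3 in the frame of tray between -0.045 and 0.045 m and y of flange_3 in the frame of tray between -0.045 and 0.045 m and z of flange_3 in the frame of tray between -0.002 and 0.008 m and angle between flange_3's own z axis and vertical below 0.08 rad and linear speed of flange_3 below 0.02 m/s and contact force between flange_3 and tray above 4 N) or (x of flange_3 in the frame of rack between -0.055 and 0 m and y of flange_3 in the frame of rack between -0.14 and 0.14 m and z of flange_3 in the frame of rack between 0.042 and 0.075 m and angle between flange_3's own z axis and vertical between 0.38 and 0.57 rad and linear speed of flange_3 below 0.02 m/s)) and ((x of flange_1 in the frame of tray between -0.045 and 0.045 m and y of flange_1 in the frame of tray between -0.045 and 0.045 m and z of flange_1 in the frame of tray between -0.002 and 0.008 m and angle between flange_1's own z axis and vertical below 0.08 rad and linear speed of flange_1 below 0.02 m/s and contact force between flange_1 and tray above 4 N) or (x of flange_2 in the frame of tray between -0.045 and 0.045 m and y of flange_2 in the frame of tray between -0.045 and 0.045 m and z of flange_2 in the frame of tray between -0.002 and 0.008 m and angle between flange_2's own z axis and vertical below 0.08 rad and linear speed of flange_2 below 0.02 m/s and contact force between flange_2 and tray above 4 N) or (x of flange_3 in the frame of tray between -0.045 and 0.045 m and y of flange_3 in the frame of tray between -0.045 and 0.045 m and z of flange_3 in the frame of tray between -0.002 and 0.008 m and angle between flange_3's own z axis and vertical below 0.08 rad and linear speed of flange_3 below 0.02 m/s and contact force between flange_3 and tray above 4 N))); the robot touches nothing.
It fails at once if the screwdriver is shifted by more than 40 mm (distance of screwdriver from where it was at the start of the episode above 0.04 m).
It fails at once if the large nut is shifted by more than 40 mm (distance of big_nut from where it was at the start of the episode above 0.04 m).
It also fails if it takes over 67 s, if anything falls off the work surface, if the arm or the gripper's body presses on something with over 40 N, if the wrist force passes 120 N, or if a joint passes its speed limit or range.

### The arm

A 7-joint arm with a two-finger parallel gripper is mounted at the origin on a cart in front of the work surface, level with it; the furniture and walls round the work are solid. World frame = base frame: x ahead of the robot, y to its left, z up, the work surface at z = 0. Lengths are in m, angles in rad, forces in N, time in s.
With the tool pointing down it reaches from about 0.425 to 0.925 m from the base axis. Payload 6.8 kg.
Tool frame: the origin (TCP) lies midway between the tips of the shut fingers; the grasp point (between the pads) lies 19 mm behind it; x points along the fingers, y is the direction in which the jaws open and shut, and the axes are right-handed (so a half turn about x gives the same grasp; the last joint's range is limited). The gripper opens to 85 mm and grips with 20 to 120 N. Pads are 22 mm wide; open, the fingers measure 114 mm over their backs; the gripper's body (76 mm by 85 mm) begins 54 mm behind the grasp point. The pads swing forward as they close: fully open they stand 13 mm farther back than shut.
Start: joints at [1.181, 0.477, 0.022, 1.555, -0.011, 1.109, -0.083], TCP at [0.188, -0.648, 0.231] pointing down, gripper open.
Joint ranges: [-2.96, 2.96], [-0.34, 2.1], [-1.41, 1.46], [0.24, 2.44], [-1.37, 4.51], [0.17, 1.92], [-2.96, 2.96]. Speed limits (rad/s): [2.39, 2.39, 3.14, 3.14, 3.14, 3.14, 3.14].

### API

Orientations are given as a rotation vector (axis times angle).
In Python, from bench import r gives the robot as it stands.
- The arm moves only by the tool carry_out, never from a script. Its argument "targets" is one flat list of numbers, 7 for each row, row after row: the finger opening in m, from 0 to 0.0854, then the shift along the tool's x, y, z in m, then the turn, a rotation vector about the tool's x, y, z in units of 5 degrees (1.0 is 5 degrees). A call has 1 to 12 rows; each row is the pose to reach, as a shift and turn from the pose measured when the call began, along the tool's axes at that moment; what a row does not reach only later rows make up. A row lasts 1/8 s, in which the tool goes at most 62.5 mm and 10.7 degrees, less where a joint would pass 70% of its speed; a pose out of reach is approached as far as the arm can. A call with a gripper value outside its range is refused whole. The fingers move at their own pace and stop on an object; "squeeze" is the grip in N (left out, the last holds). Time passes only in rows, so rows that repeat a pose let the fingers close. It gives the time, the measured TCP pose, the force and the opening at its end, in the units of the state.
- r.get_obs(): the state, without advancing time (a new reading comes with each control period).
- r.grab_frame(name): name is "side" or "top" or "wrist"; returns the picture (420x560x3 uint8, blue, green, red); there is no depth.
- r.camera_info(name): a dict with "fx", "fy", "cx", "cy" (pixels), "D" ([k1, k2, p1, p2, k3] as OpenCV has them; the pictures are not rectified), "xyz" and "orientation" of the camera in the world. Camera axes: x right, y up, looking along -z (the intrinsics and any distortion apply to the point x, -y, -z); pixel columns grow to the right and rows downward; lengths in m; the calibration is good to about 2 mm. A picture is of the moment at which its call begins: read the wrist's pose just before it. camera_info takes no time and is no camera call; for the wrist camera it gives the pose at the moment of the call.
- r.hand_in(): hands the job in, once; it reports no verdict.
The state is a dict: "clock": time; "joints": joint angles; "qvel": joint speeds; "tau": joint torques, N m; "tcp_pos": TCP position; "orientation": TCP orientation; "contact_force": force on the tool from outside, world axes, zero at the start; "moment": the same for the moment, N m; "grip_width": finger opening in m.
Only numpy, scipy, OpenCV 4.12 (cv2) and the standard library are available. Lean on these libraries where they do the work, as an engineer would, in place of code of your own. Each camera call takes 0.05 s, during which the arm holds its last target. There are 200 camera calls.

## Working session

There is one attempt and no reset: what is moved stays moved. The work goes in short steps, Python scripts to look and compute and a tool call to move; the robot and the scene stay as the last step left them, time stands still between calls to the robot, and variables do not carry over. Pictures are saved under pics/ and viewed, about 8 in all and at most 12, crops included, and the job is handed in when it is done.

Besides the shell and the picture viewer there is one more tool, called after "Request:" by a JSON object that holds its "method" and its "body", one argument or row to a line. carry_out: Moves the arm, as the interface text tells. Its arguments: {"type":"object","properties":{"targets":{"type":"array","items":{"type":"number"}},"squeeze":{"type":"number"}},"required":["targets"]}

```bash
mkdir -p pics; ls
python3 - <<'E'
from bench import r
import cv2
for n in ("top","side"):
    cv2.imwrite(f"pics/{n}0.png",r.grab_frame(n)); print(n,r.camera_info(n))
print(r.get_obs())
E
```

```text
pics
top {'fx': 438.9259874627582, 'fy': 438.9259874627582, 'cx': 286.46641244716045, 'cy': 208.86579177078022, 'D': array([-0.01777538,  0.        ,  0.        ,  0.        ,  0.        ]), 'xyz': array([ 0.47094804, -0.0287819 ,  1.28615063]), 'orientation': array([ 0.12983002, -0.13184708, -1.56981739])}
side {'fx': 452.8944736686452, 'fy': 452.8944736686452, 'cx': 278.98892825787175, 'cy': 208.22656020838667, 'D': array([0.01574671, 0.        , 0.        , 0.        , 0.        ]), 'xyz': array([ 0.56306932, -0.86391744,  0.89156195]), 'orientation': array([ 0.85044308, -0.06825644, -0.10250994])}
{'clock': 0.1, 'joints': array([ 1.18086082,  0.47769967,  0.02230784,  1.55638342, -0.01151973,
        1.10926985, -0.08313802]), 'qvel': array([-0.00041839,  0.00025774,  0.00052675, -0.00286717,  0.00131185,
       -0.00017519, -0.00044716]), 'tau': array([ 3.76335447e-03, -5.97768223e+01,  1.61307558e+00, -2.81959713e+01,
        1.27456791e-02,  5.02108742e-03,  1.30801379e-05]), 'tcp_pos': array([ 0.18759452, -0.64784357,  0.23042113]), 'orientation': array([ 2.07072174,  0.29547542, -2.07137652]), 'contact_force': array([-0.15999882, -0.49931999, -1.06565077]), 'moment': array([0.02282673, 0.05949227, 0.02315787]), 'grip_width': 0.08561327171494426}
```

View pics/top0.png

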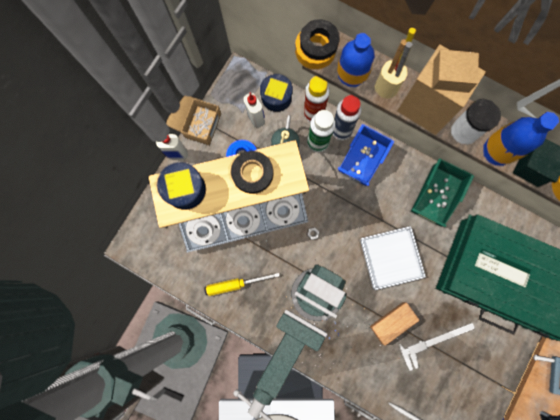

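View pics/side0.png

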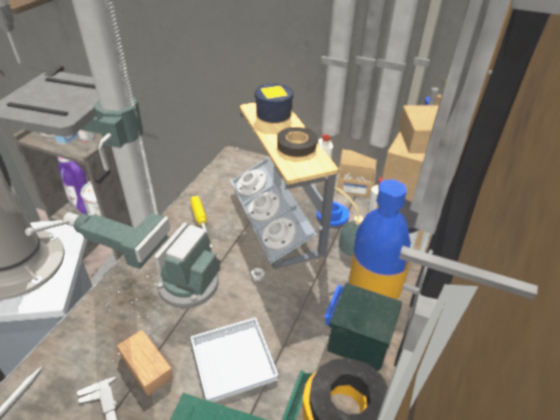

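The top view shows three flanges on the rack (boss centres near 204,231; 244,221; 284,211), the nut (313,233), the tray (393,258), the screwdriver (240,285) and the vice (320,290). The side view shows the flanges at (253,180), (265,205) and (279,232), and the tray at (234,358). Things that could be mistaken for a flange: the tape roll on the shelf (252,172), the tin (180,185), the blue ring behind the rack (240,150) and the black/yellow rolls. The description fits only the three grey ones in the rack pockets. I'll check that in a close crop.

Run:
```python
import cv2,numpy as np
t=cv2.imread("pics/top0.png");s=cv2.imread("pics/side0.png")
a=cv2.resize(t[185:265,175:335],(800,400),interpolation=cv2.INTER_CUBIC)   # x5
b=cv2.resize(s[155:275,225:345],None,fx=5,fy=5,interpolation=cv2.INTER_CUBIC)[:, :]
cv2.imwrite("pics/ca.png",a);cv2.imwrite("pics/cb.png",b)
m=cv2.inRange(t,(190,190,190),(255,255,255));m[:, :355]=0;m[:,430:]=0;m[:225]=0;m[295:]=0
c=max(cv2.findContours(m,0,2)[0],key=cv2.contourArea);print(cv2.minAreaRect(c),cv2.boxPoints(cv2.minAreaRect(c)))
```

```text
((392.4544372558594, 257.578857421875), (53.52941131591797, 52.49876403808594), 75.0685806274414) [[360.1951  238.48135]
 [410.92123 224.95438]
 [424.71378 276.67636]
 [373.98764 290.20334]]
```

View pics/ca.png

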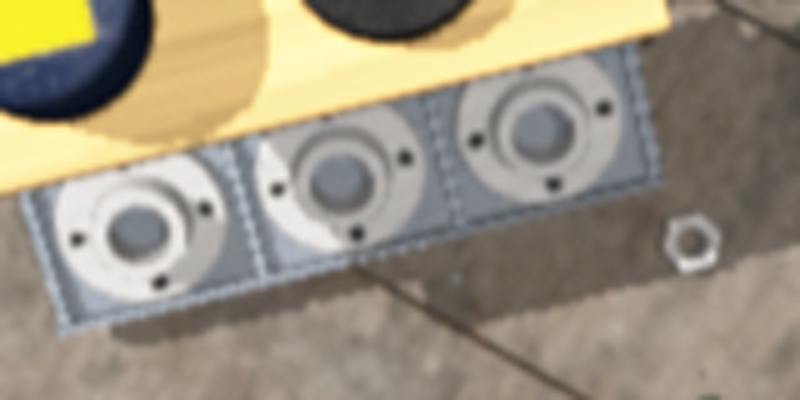

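View pics/cb.png

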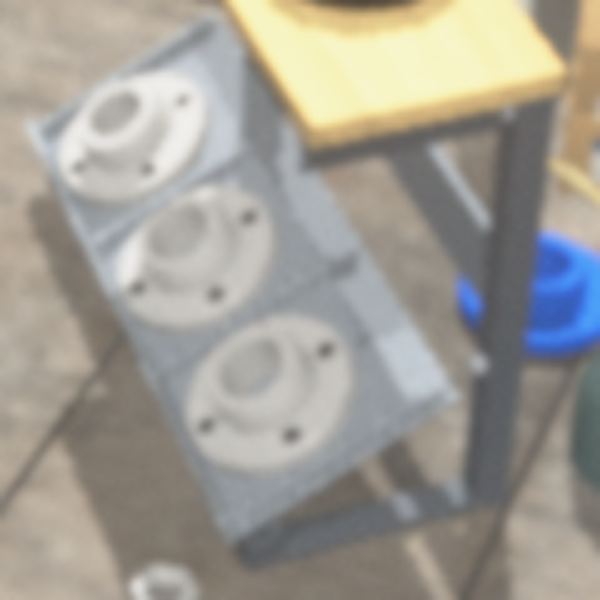

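Both crops show three grey turned flanges with bores, lying in the rack's pockets. Bore-rim centres in the full top view are (202.4,231), (243.2,220.6) and (283.6,211.2); in the side view they are (248,177.4), (260.4,201.6) and (275,227.6). The blue look-alike stands behind the rack.

```bash
cat > h.py <<'E'
import cv2,numpy as np
from scipy.spatial.transform import Rotation as R
def ray(ci,p):
    K=np.array([[ci['fx'],0,ci['cx']],[0,ci['fy'],ci['cy']],[0,0,1.]])
    u=cv2.undistortPoints(np.array([[p]],float),K,ci['D'])[0,0]
    d=R.from_rotvec(ci['orientation']).apply([u[0],-u[1],-1]); return np.array(ci['xyz']),d/np.linalg.norm(d)
def onz(ci,p,z):
    o,d=ray(ci,p); return o+d*(z-o[2])/d[2]
def tri(c1,p1,c2,p2):
    o1,d1=ray(c1,p1);o2,d2=ray(c2,p2)
    s=np.linalg.lstsq(np.c_[d1,-d2],o2-o1,rcond=None)[0]
    a,b=o1+s[0]*d1,o2+s[1]*d2; return (a+b)/2,np.linalg.norm(a-b)
def Rt(yaw,tilt,flip=0):
    "tool orientation: x axis = -n, n leaning by tilt towards rack front (-X of frame with yaw); jaws along frame Y"
    rx=np.array([np.cos(yaw),np.sin(yaw),0]); n=-np.sin(tilt)*rx+np.cos(tilt)*np.array([0,0,1.])
    y=np.array([-np.sin(yaw),np.cos(yaw),0])*(-1 if flip else 1)
    return R.from_matrix(np.c_[-n,y,np.cross(-n,y)])
def rel(o,p,Q):
    "row numbers (shift in tool axes, turn in 5 deg units) from state o to pose p,Q"
    R0=R.from_rotvec(o['orientation'])
    return np.r_[R0.inv().apply(np.array(p)-o['tcp_pos']),(R0.inv()*Q).as_rotvec()/np.deg2rad(5)].round(4)
E
python3 - <<'E'
from bench import r
from h import *
T,S=r.camera_info("top"),r.camera_info("side")
P=[]
for a,b in [((202.4,231),(248,177.4)),((243.2,220.6),(260.4,201.6)),((283.6,211.2),(275,227.6))]:
    p,e=tri(T,a,S,b);P.append(p);print(p.round(4),round(e,4),onz(T,a,.0835).round(4))
P=np.array(P);v=P[0]-P[2];print("pitch",np.linalg.norm(v)/2,"yaw of y",np.degrees(np.arctan2(-v[0],v[1])))
B=np.array([onz(T,a,.0835) for a in [(202.4,231),(243.2,220.6),(283.6,211.2)]]);v=B[0]-B[2];print(np.linalg.norm(v)/2,np.degrees(np.arctan2(-v[0],v[1])))
print("shelf corners top",onz(T,(175+668/5,185+25/5),.272),onz(T,(175,185+195/5),.272))
c=[onz(T,p,.02) for p in [[360.2,238.5],[410.9,225],[424.7,276.7],[374,290.2]]];print(np.mean(c,0));d=c[0]-c[1];print(np.linalg.norm(d),np.degrees(np.arctan2(-d[0],d[1])))
for n,p,z in [("nut",(313.5,233.5),.016),("screwL",(206,288),.02),("screwR",(280,275),.02),("vice",(327,285),.1),("vice jaw",(320,290),.15),("brick",(396,324),.05)]:print(n,onz(T,p,z).round(3))
print("TCP",R.from_rotvec(r.get_obs()['orientation']).as_matrix().round(3))
E
```

```text
[0.6127 0.2019 0.0804] 0.0008 [0.6119 0.2013 0.0835]
[0.6405 0.0895 0.08  ] 0.0012 [0.6406 0.0891 0.0835]
[ 0.6672 -0.0226  0.0841] 0.0015 [ 0.6666 -0.0227  0.0835]
pitch 0.11554536509960202 yaw of y 13.652918468995708
0.11525391132841523 13.713921112164034
shelf corners top [ 0.68644013 -0.08273193  0.272     ] [0.60641117 0.22964732 0.272     ]
[ 0.54153388 -0.33519693  0.02      ]
0.1540729474440505 14.624412288831628
nut [ 0.612 -0.109  0.016]
screwL [0.456 0.199 0.02 ]
screwR [ 0.492 -0.012  0.02 ]
vice [ 0.464 -0.138  0.1  ]
vice jaw [ 0.452 -0.115  0.15 ]
brick [ 0.358 -0.33   0.05 ]
TCP [[-0.001  0.278 -0.961]
 [ 0.002 -0.961 -0.278]
 [-1.    -0.002  0.   ]]
```

```bash
cat >> h.py <<'E'
YAW=np.deg2rad(13.7);TL=np.deg2rad(27)
RX=np.array([np.cos(YAW),np.sin(YAW),0]);N=-np.sin(TL)*RX+np.cos(TL)*np.array([0,0,1.])
FO={k:np.array(p)-.032*N for k,p in dict(A=[.6122,.2015,.0828],B=[.6405,.0892,.0828],C=[.6668,-.0226,.0836]).items()}
TRAY=np.array([.5415,-.3352,0])
def at(k,h): return FO[k]+h*N
QD=Rt(YAW,TL,1); QU=Rt(YAW,0,1)
E
python3 - <<'E'
from bench import r
from h import *
o=r.get_obs();w=r.camera_info("wrist")
print("cam in tool",R.from_rotvec(o['orientation']).inv().apply(w['xyz']-o['tcp_pos']))
for p,Q in [((.3,-.48,.40),QU),((.45,-.24,.40),QD),(at('C',.225),QD)]: print(np.round(p,3),rel(o,p,Q))
E
```

```text
cam in tool [-0.14275169 -0.00038364 -0.07428063]
[ 0.3  -0.48  0.4 ] [-0.1694 -0.1302 -0.1546  0.4896  0.0014  0.0187]
[ 0.45 -0.24  0.4 ] [-0.1691 -0.319  -0.3655  0.4761  5.4005  0.1337]
[ 0.582 -0.043  0.256] [-0.0244 -0.4711 -0.5467  0.4761  5.4005  0.1337]
```

Request:
{"method": "carry_out", "body": {
  "targets": [0.085, -0.169, -0.13, -0.155, 0.49, 0, 0, 0.085, -0.169, -0.13, -0.155, 0.49, 0, 0, 0.085, -0.169, -0.13, -0.155, 0.49, 0, 0, 0.085, -0.169, -0.13, -0.155, 0.49, 0, 0, 0.085, -0.169, -0.319, -0.365, 0.48, 2.7, 0.1, 0.085, -0.169, -0.319, -0.365, 0.48, 5.4, 0.13, 0.085, -0.169, -0.319, -0.365, 0.48, 5.4, 0.13, 0.085, -0.169, -0.319, -0.365, 0.48, 5.4, 0.13, 0.085, -0.169, -0.319, -0.365, 0.48, 5.4, 0.13],
  "squeeze": 100
}}

```text
clock: 1.23
tcp_pos: [0.4501, -0.2374, 0.3998]
orientation: [2.558, 0.309, -1.568]
contact_force: [0.9, -0.4, -0.2]
grip_width: 0.0848
```

```bash
cat > go.py <<'E'
import sys
from bench import r
from h import *
o=r.get_obs();D=np.cross(N,[-np.sin(YAW),np.cos(YAW),0])
print(round(o['clock'],2),o['tcp_pos'].round(4),"F",o['contact_force'].round(2),"w",round(o['grip_width'],4),"j",o['joints'].round(2))
for a in sys.argv[1:]:   # e.g. C,.225,.04  (flange, height, forward) or T,x-off,y-off,z
    k,*v=a.split(",");v=list(map(float,v))
    print(a,rel(o,at(k,v[0])+v[1]*D,QD) if k!="T" else rel(o,TRAY+v,QU))
E
python3 go.py C,.225,.04 C,.035,.04 C,.035,0 C,.013,0
```

```text
1.23 [ 0.4501 -0.2374  0.3998] F [ 0.95 -0.4  -0.16] w 0.0848 j [ 0.86 -0.07 -0.26  1.93 -0.44  0.99 -0.55]
C,.225,.04 [ 0.2075 -0.1571 -0.0496  0.0106  0.0032  0.0124]
C,.035,.04 [ 0.3975 -0.1569 -0.0497  0.0106  0.0032  0.0124]
C,.035,0 [ 0.3975 -0.1569 -0.0897  0.0106  0.0032  0.0124]
C,.013,0 [ 0.4195 -0.1568 -0.0897  0.0106  0.0032  0.0124]
```

Request:
{"method": "carry_out", "body": {
  "targets": [0.085, 0.12, -0.157, -0.06, 0, 0, 0, 0.085, 0.15, -0.157, -0.05, 0, 0, 0, 0.085, 0.2, -0.157, -0.05, 0, 0, 0, 0.085, 0.28, -0.157, -0.05, 0, 0, 0, 0.085, 0.3, -0.157, -0.05, 0, 0, 0, 0.085, 0.3, -0.157, -0.05, 0, 0, 0, 0.085, 0.3, -0.157, -0.05, 0, 0, 0]
}}

```text
clock: 2.1
tcp_pos: [0.5867, -0.0392, 0.1515]
orientation: [2.553, 0.317, -1.576]
contact_force: [0.7, -0.2, 0.1]
grip_width: 0.085
```

```bash
python3 go.py C,.035,.04 C,.035,0 C,.013,0
python3 - <<'E'
from bench import r
from h import *
w=r.camera_info("wrist");o=r.get_obs();im=r.grab_frame("wrist");cv2.imwrite("pics/w1.png",im)
Ri=R.from_rotvec(w['orientation']).inv()
for k in "ABC":
    q=Ri.apply(at(k,.032)-w['xyz']);u=np.array([w['cx']+w['fx']*q[0]/-q[2],w['cy']-w['fy']*q[1]/-q[2]]);print(k,u.round(1),"px/mm",(w['fx']/-q[2]/1000).round(2))
E
```

```text
2.1 [ 0.5867 -0.0392  0.1515] F [ 0.7  -0.16  0.06] w 0.085 j [ 0.41  0.31 -0.44  2.15  0.03  0.26 -1.33]
C,.035,.04 [ 0.0946  0.0034 -0.0026  0.0372  0.0714  0.069 ]
C,.035,0 [ 0.0943  0.0036 -0.0426  0.0372  0.0714  0.069 ]
C,.013,0 [ 0.1163  0.0037 -0.0428  0.0372  0.0714  0.069 ]
A [-50.4 147. ] px/mm 1.44
B [115.8 146.5] px/mm 1.44
C [281.2 148.1] px/mm 1.45
```

View pics/w1.png

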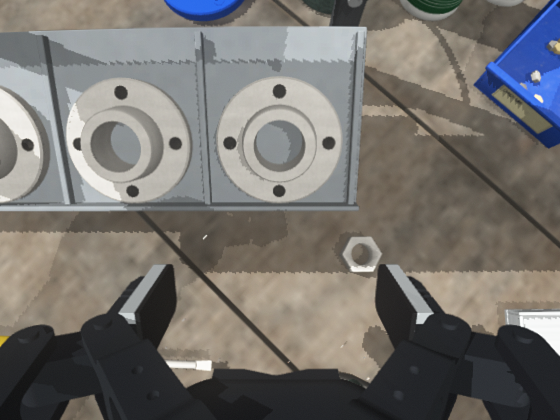

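The wrist view shows flange C's boss at (279,144), against a predicted (281,148), so it agrees within 3 mm. The nut is at (361,253), clear of the path.

Request:
{"method": "carry_out", "body": {
  "targets": [0.085, 0.05, 0.003, -0.003, 0.04, 0.07, 0.07, 0.085, 0.094, 0.003, -0.003, 0.04, 0.07, 0.07, 0.085, 0.094, 0.003, -0.043, 0.04, 0.07, 0.07, 0.085, 0.094, 0.003, -0.044, 0.04, 0.07, 0.07, 0.085, 0.116, 0.003, -0.044, 0.04, 0.07, 0.07, 0.085, 0.116, 0.003, -0.044, 0.04, 0.07, 0.07]
}}

```text
clock: 2.9
tcp_pos: [0.6763, -0.023, 0.0705]
orientation: [2.561, 0.3, -1.566]
contact_force: [0.5, -0.2, -0.6]
grip_width: 0.0848
```

```bash
python3 go.py C,.035,0 C,.013,0
```

```text
2.9 [ 0.6763 -0.023   0.0705] F [ 0.53 -0.21 -0.57] w 0.0848 j [ 0.3   0.55 -0.4   2.01  0.6   0.17 -1.89]
C,.035,0 [-0.0188 -0.0025  0.0021 -0.026  -0.0225 -0.0481]
C,.013,0 [ 0.0032 -0.0026  0.0022 -0.026  -0.0225 -0.0481]
```

Request:
{"method": "carry_out", "body": {
  "targets": [0.05, 0.002, -0.002, 0, 0, 0, 0, 0.05, 0.002, -0.002, 0, 0, 0, 0, 0.05, 0.002, -0.002, 0, 0, 0, 0, 0.05, 0.002, -0.002, 0, 0, 0, 0, 0.05, 0.002, -0.002, 0, 0, 0, 0]
}}

```text
clock: 3.52
tcp_pos: [0.6762, -0.0209, 0.0706]
orientation: [2.562, 0.299, -1.564]
contact_force: [-10.5, -0.5, 15.3]
grip_width: 0.0525
```

```bash
python3 go.py C,.035,0 C,.013,0
```

```text
3.52 [ 0.6762 -0.0209  0.0706] F [-10.49  -0.53  15.26] w 0.0525 j [ 0.3   0.55 -0.4   2.02  0.62  0.17 -1.92]
C,.035,0 [-0.0189 -0.0004  0.0025 -0.0211 -0.0335 -0.0598]
C,.013,0 [ 0.0031 -0.0006  0.0026 -0.0211 -0.0335 -0.0598]
```

Request:
{"method": "carry_out", "body": {
  "targets": [0.05, -0.01, 0, 0, 0, 0, 0, 0.05, -0.022, 0, 0, 0, 0, 0, 0.05, -0.024, 0, 0, 0, 0, 0, 0.05, -0.024, 0, 0, 0, 0, 0, 0.05, -0.024, 0, 0, 0, 0, 0, 0.05, -0.024, 0, 0, 0, 0, 0]
}}

```text
clock: 4.28
tcp_pos: [0.6654, -0.0233, 0.0915]
orientation: [2.561, 0.3, -1.565]
contact_force: [0.5, -1.0, -5.8]
grip_width: 0.0527
```

```bash
python3 go.py C,.013,0
python3 - <<'E'
from bench import r
from h import *
cv2.imwrite("pics/w2.png",np.hstack([cv2.resize(r.grab_frame("wrist"),(400,300)),cv2.resize(r.grab_frame("side")[110:290,200:440],(400,300))]))
print(r.get_obs()['contact_force'])
E
```

```text
4.28 [ 0.6654 -0.0233  0.0915] F [ 0.45 -0.99 -5.85] w 0.0527 j [ 0.36  0.52 -0.46  2.03  0.6   0.21 -1.89]
C,.013,0 [ 0.0267 -0.0004  0.0023 -0.0209 -0.0269 -0.057 ]
[-0.23075178 -0.06835435 -5.8435057 ]
```

View pics/w2.png

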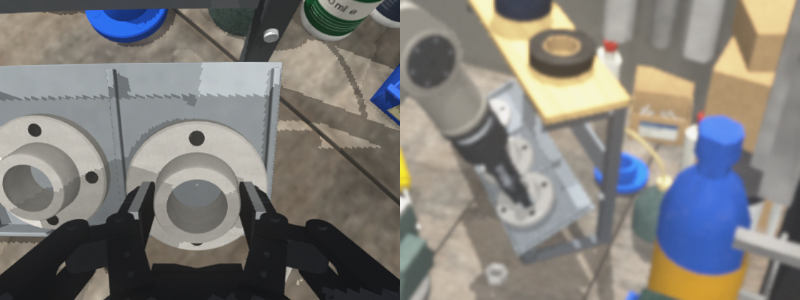

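The flange is held in the jaws at about (197,200) and is clear of the deck. It weighs about 5.8 N, which means steel. I'll pull it out to the front and check the weight again in free air.

Request:
{"method": "carry_out", "body": {
  "targets": [0.05, -0.005, 0, 0.015, 0, 0, 0, 0.05, -0.015, 0, 0.04, 0, 0, 0, 0.05, -0.07, 0, 0.045, 0, 0, 0, 0.05, -0.13, 0, 0.045, 0, 0, 0, 0.05, -0.18, 0, 0.045, 0, 0, 0, 0.05, -0.2, 0, 0.045, 0, 0, 0, 0.05, -0.2, 0, 0.045, 0, 0, 0, 0.05, -0.2, 0, 0.045, 0, 0, 0]
}}

```text
clock: 5.38
tcp_pos: [0.5366, -0.0539, 0.2477]
orientation: [2.56, 0.298, -1.567]
contact_force: [0.1, -0.4, -5.7]
grip_width: 0.0522
```

```bash
python3 go.py T,0,0,.28 T,0,0,.10 T,0,0,.019
python3 - <<'E'
from h import *
from bench import r
print(rel(r.get_obs(),(.545,-.17,.30),QU))
E
```

```text
5.38 [ 0.5366 -0.0539  0.2477] F [ 0.06 -0.39 -5.75] w 0.0522 j [ 1.25  0.22 -1.27  2.13  0.2   0.49 -1.47]
T,0,0,.28 [-0.0552  0.2749  0.0398 -0.0427 -5.4059 -0.0635]
T,0,0,.10 [ 0.1052  0.2741  0.1216 -0.0427 -5.4059 -0.0635]
T,0,0,.019 [ 0.1773  0.2737  0.1584 -0.0427 -5.4059 -0.0635]
[-0.0546  0.1151 -0.0068 -0.0427 -5.4059 -0.0635]
```

Request:
{"method": "carry_out", "body": {
  "targets": [0.05, -0.055, 0.04, 0, 0, 0, 0, 0.05, -0.055, 0.115, -0.005, 0, -2, 0, 0.05, -0.055, 0.17, 0.01, 0, -4, 0, 0.05, -0.055, 0.23, 0.03, 0, -5.4, -0.06, 0.05, -0.055, 0.275, 0.04, -0.04, -5.4, -0.06, 0.05, -0.055, 0.275, 0.04, -0.04, -5.4, -0.06, 0.05, -0.055, 0.275, 0.04, -0.04, -5.4, -0.06, 0.05, -0.055, 0.275, 0.04, -0.04, -5.4, -0.06]
}}

```text
clock: 6.38
tcp_pos: [0.5424, -0.3326, 0.2791]
orientation: [2.093, 0.256, -2.092]
contact_force: [0.2, 0.2, -5.1]
grip_width: 0.0523
```

```bash
python3 go.py T,0,0,.10 T,0,0,.019
```

```text
6.38 [ 0.5424 -0.3326  0.2791] F [ 0.19  0.21 -5.11] w 0.0523 j [ 1.1   0.54 -0.95  1.55  0.45  1.28 -1.23]
T,0,0,.10 [ 0.1791  0.0023  0.0015  0.0419 -0.0017  0.0025]
T,0,0,.019 [ 0.2601  0.0023  0.0015  0.0419 -0.0017  0.0025]
```

Request:
{"method": "carry_out", "body": {
  "targets": [0.05, 0.06, 0.002, 0.001, 0, 0, 0, 0.05, 0.12, 0.002, 0.001, 0, 0, 0, 0.05, 0.18, 0.002, 0.001, 0, 0, 0, 0.05, 0.225, 0.002, 0.001, 0, 0, 0, 0.05, 0.25, 0.002, 0.001, 0, 0, 0, 0.05, 0.256, 0.002, 0.001, 0, 0, 0, 0.05, 0.256, 0.002, 0.001, 0, 0, 0, 0.05, 0.256, 0.002, 0.001, 0, 0, 0]
}}

```text
clock: 7.38
tcp_pos: [0.5435, -0.3353, 0.0251]
orientation: [2.095, 0.253, -2.089]
contact_force: [0.0, -0.0, -6.0]
grip_width: 0.0524
```

```bash
python3 go.py T,0,0,.019
python3 - <<'E'
from bench import r
import cv2
cv2.imwrite("pics/s2.png",cv2.resize(r.grab_frame("side")[290:410,150:310],(800,600)))
E
```

```text
7.38 [ 0.5435 -0.3353  0.0251] F [ 0.03 -0.02 -5.97] w 0.0524 j [ 0.99  0.8  -0.77  1.75  0.7   0.89 -1.42]
T,0,0,.019 [ 0.0061 -0.0006  0.0019  0.0402 -0.0312 -0.0238]
```

View pics/s2.png

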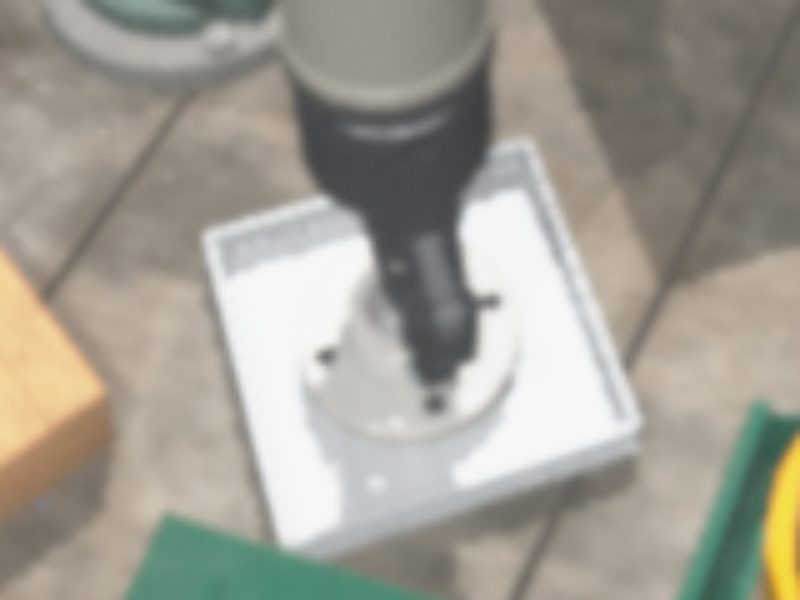

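The side crop shows the flange centred and level, just above the tray floor (about 410,350 in the crop). I'll lower it until it touches.

Request:
{"method": "carry_out", "body": {
  "targets": [0.05, 0.004, 0, 0, 0, 0, 0, 0.05, 0.007, 0, 0, 0, 0, 0, 0.05, 0.008, 0, 0, 0, 0, 0, 0.05, 0.008, 0, 0, 0, 0, 0]
}}

```text
clock: 7.92
tcp_pos: [0.5438, -0.3358, 0.0202]
orientation: [2.094, 0.25, -2.088]
contact_force: [-9.2, 2.5, 18.0]
grip_width: 0.0525
```

Contact is made at 18 N. I'll open gently, then lift.

Request:
{"method": "carry_out", "body": {
  "targets": [0.075, 0, 0, 0, 0, 0, 0, 0.075, 0, 0, 0, 0, 0, 0, 0.075, 0, 0, 0, 0, 0, 0, 0.075, 0, 0, 0, 0, 0, 0, 0.075, -0.03, 0, 0, 0, 0, 0, 0.075, -0.09, 0, 0, 0, 0, 0, 0.075, -0.15, 0, 0, 0, 0, 0, 0.075, -0.2, 0, 0, 0, 0, 0, 0.075, -0.22, 0, 0, 0, 0, 0, 0.075, -0.22, 0, 0, 0, 0, 0]
}}

```text
clock: 9.18
tcp_pos: [0.5436, -0.3351, 0.2409]
orientation: [2.095, 0.248, -2.086]
contact_force: [0.4, -0.4, -0.3]
grip_width: 0.075
```

```bash
python3 go.py
python3 - <<'E'
from bench import r
from h import *
s=r.grab_frame("side");t=r.grab_frame("top")
cv2.imwrite("pics/f.png",np.hstack([cv2.resize(s[290:410,150:310],(400,300)),cv2.resize(s[155:275,225:345],(300,300))]))
cv2.imwrite("pics/f2.png",t)
E
```

```text
9.18 [ 0.5436 -0.3351  0.2409] F [ 0.36 -0.41 -0.26] w 0.075 j [ 1.09  0.57 -0.93  1.6   0.48  1.21 -1.26]
```

View pics/f.png

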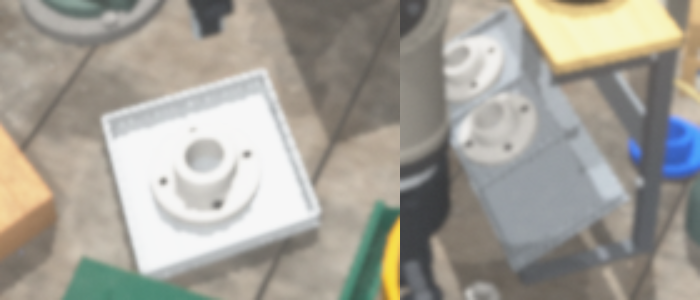

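The flange lies flat in the tray (about 205,180 in the left crop). The other two are untouched in their pockets (about 470,65 and 495,125), and the nut has not moved. The weight of 5.7–5.8 N in free air is decisive, since aluminium would read about 2 N, so I'm handing in.

```bash
python3 -c "
from bench import r
print(r.hand_in())"
```

```text
the job is handed in; nothing more can be done
None
```

The steel flange is in the tray and the job is handed in at about 9 s on the robot's clock, of the 67 s allowed; no verdict was reported.

- **Which one is steel:** I lifted the flange in the rack's pocket nearest the tray. It weighed 5.7–5.8 N on the deck and again in free air, which fits steel (about 5.9 N) and not aluminium (about 2 N). I did not weigh the other two, because there is only one steel flange.
- **Placing:** I carried it over to the tray and lowered it boss up until it touched at about 18 N. I then released it and lifted the arm clear.
- **Last checks:**
  - The side picture shows it flat and boss up in the tray, and the gripper was within about 2 mm of the tray's measured centre when it let go.
  - The other two flanges are still in their pockets.
  - The nut was only partly in view in that last picture and looked unmoved.
  - The screwdriver was not in it, but the arm did not pass near it.
  - The tool force is back to about zero.
- **Small disagreements:**
  - The gripper read 52.5 mm across the 56 mm boss.
  - Joint 6 reached its lower limit of 0.17 rad, to the two decimals printed, during the grasp.
  - The fingertips pressed lightly, about 18 N, on the plate as they closed.

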